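# Stagger the fruit trays

### The job

Stack the three fruit trays staggered, so that air gets at the limes. Slide the middle tray to the left along the bottom one until its foot comes up against the end wall, without lifting it off; then set the third tray gently on top, squarely down between the rims, and bring it back to the right until its foot comes up against the middle tray's end wall. Leave the bottom tray where it stands, keep the limes in their trays and leave the mug, the salt shaker and the lime squeezer alone.

Things in the scene. Friction and masses are not known exactly. Their poses are not given: they have to be found in the camera images.
- tray_low: pale wooden slatted tray, the bottom one, on the worktop, two limes in it. All three trays are alike: 130 wide (own x) x 190 long (own y) x 74 mm high to the rim, boards 8 mm thick, inside 114 x 174 mm, inner floor 12 mm up; about 0.35 kg; wood on wood slides with friction about 0.6. Origin: centre of the underside (bottom of the feet); y to the robot's left within 0.35 rad, z up
- tray_mid: the middle tray, two limes in it, lying on the bottom tray within 25 mm of its middle, nearly same yaw; axes as the bottom tray. Feet: two dark battens under the floor, 106 mm along x, 8 mm high, outer faces at y = -45 and +45 mm. On a tray they hang between its walls, floor edge on its long rims (origin 66 mm above its origin): 4 mm play each way in x, slide in y up to 42 mm each way
- tray_top: the third tray, empty, standing alone on the worktop beside the other two; axes as the bottom tray (y to the left within 0.35 rad). Each long wall (its middle at x = -61 or +61 mm) has a straight rim board from 46 to 74 mm up, 8 mm thick, that can be pinched from above. End walls (outer faces at y = -95 and +95 mm) are solid from 8 to 38 mm up, with a hand dip 60 mm wide in the rim
- lime1_centre (a point): centre of a loose green lime, about 55 x 45 x 45 mm, lying in the bottom tray
- lime2_centre (a point): centre of a loose green lime, about 55 x 45 x 45 mm, lying in the bottom tray
- lime3_centre (a point): centre of a loose green lime, about 55 x 45 x 45 mm, lying in the middle tray
- lime4_centre (a point): centre of a loose green lime, about 55 x 45 x 45 mm, lying in the middle tray
- mug: white mug, 78 mm across, 112 mm with its handle, 99 mm high, on the worktop behind the trays; origin under its middle; bystander
- salt: glass salt shaker with a grey cap, 44 mm across, 90 mm high, upright on the worktop behind the trays to the left; origin under its middle; bystander
- lime_press: green lime squeezer, 239 mm long (own y), 77 mm wide, 48 mm high, lying on the worktop far left; origin under its middle; bystander
Not all that is in view belongs to the job. What is shaped like the part that bears lime4_centre but pink is not meant.

How it is judged:
By the outcome, as a careful person would: the job done as asked, in the order asked, and still so for the second after the job is handed in, with the robot touching nothing.
It also fails if it takes over 69 s, if anything falls off the work surface, if the arm or the gripper's body presses on something with over 40 N, if the wrist force passes 120 N, or if a joint passes its speed limit or range.

### The arm

A 6-joint arm with a two-finger parallel gripper is mounted at the origin on a cart in front of the work surface, level with it; the furniture and walls round the work are solid. World frame = base frame: x ahead of the robot, y to its left, z up, the work surface at z = 0. Lengths are in mm, angles in rad, forces in N, time in s.
With the tool pointing down it reaches from about 350 to 875 mm from the base axis. Payload 4.2 kg.
Tool frame: the origin (TCP) lies midway between the tips of the shut fingers; the grasp point (between the pads) lies 19 mm behind it (arm.grasp_offset is the distance from the TCP to the grasp point, in mm); z points along the fingers, y is the line along which they close (so a half turn about z gives the same grasp; the last joint's range is limited). The gripper opens to 85 mm and grips with 20 to 120 N. Pads are 22 mm wide; open, the fingers measure 114 mm over their backs; the gripper's body (76 mm by 85 mm) begins 54 mm behind the grasp point. The pads swing forward as they close: fully open they stand 13 mm farther back than shut.
Start: joints at [-1.043, 0.385, 0.008, 0, -1.194, -0.259], TCP at [166.001, -602.53, 231.312] pointing down, gripper open.
Joint ranges: [-3.14, 3.14], [-1.21, 2.06], [-1.07, 1.41], [-3.16, 2.05], [-2.99, -0.16], [-3.1, 3.1]. Speed limits (rad/s): [2.79, 2.79, 3.14, 3.14, 3.14, 3.14].

### API

Orientations are given as a unit quaternion [x, y, z, w].
In Python, from bench import arm gives the robot as it stands. The module is installed in compiled form; this text tells all that it offers.
- The arm moves only by the tool servo_tool, never from a script. Its argument "increments" is a list of rows, each a list of 7 numbers: the opening, from 0 (shut) to 1 (fully open), then the shift along the tool's x, y, z in m, then the turn, a rotation vector about the tool's x, y, z in degrees. In form: [[grip, x, y, z, ax, ay, az], ...]. A call has 1 to 12 rows; each row is the pose to reach, as a shift and turn from the pose commanded when the call began, along the tool's axes at that moment; what a row does not reach only later rows make up. A row lasts 1/8 s, in which the tool goes at most 62.5 mm and 10.7 degrees, less where a joint would pass 70% of its speed; a pose out of reach is approached as far as the arm can. A call with a gripper value outside its range is refused whole. The fingers move at their own pace and stop on an object; the grip force is fixed at half the most. Time passes only in rows, so rows that repeat a pose let the fingers close. It gives the time, the measured TCP pose, the force, the opening and the grip force at its end, in the units of the state.
- arm.read_state(): the state, without advancing time (a new reading comes with each control period).
- arm.get_image(name): name is "side" or "top"; returns a dict with "color" (420x560x3 uint8, red, green, blue), "fx", "fy", "cx", "cy" (pixels), "k1" (the pictures are not rectified: a ray, as slopes to the right and down, at radius r is drawn at 1 + k1 r^2 times it, then the intrinsics apply), "rvec" (rotation vector, rad) and "tvec" (3), from world to camera coordinates, as OpenCV has them. Camera axes: x right, y down, z forward; pixel columns grow to the right and rows downward; lengths in mm; the calibration is good to about 2 mm. A picture is of the moment at which its call begins. There is no depth.
- arm.job_done(): hands the job in; it is judged then, once.
Trained networks look in the newest picture that a camera, given by its name, has taken for a name from the list of things; names that differ only in an ending like _2 or _b are one class to them, and where a whole thing is asked for, a point or a joint stands for the part that bears it (a point fixed in the world has none). Each returns a list of dicts, best first, with "p" (0 to 1); they miss things now and then, are a little off and sometimes report something else, mostly with a low value. They report only what shows in the picture. A call takes as long as a camera call. They do not tell look-alikes from the thing itself.
- arm.look_for(camera, thing): "box" ([centre column, centre row, width, height] in pixels, round what is visible of it).
- arm.spot_point(camera, thing): "centre" ([column, row] in pixels: a listed point, or the origin of a listed thing).
The state is a dict: "clock": time; "joints": joint angles; "joint_vel": joint speeds; "joint_efforts": joint torques, N m; "position": TCP position; "ee_rot": TCP orientation; "contact_force": force on the tool from outside, world axes, zero at the start; "wrist_torque": the same for the moment, N m; "gripper_width": finger opening in mm; "grasp_force": force on a finger pad.
Only numpy, scipy, OpenCV 4.12 (cv2) and the standard library are available. Lean on these libraries where they do the work, as an engineer would, in place of code of your own. Each camera call takes 0.05 s, during which the arm holds its last target. There are 200 camera calls.

## Working session

There is one attempt and no reset: what is moved stays moved. The work goes in short steps, Python scripts to look and compute and a tool call to move; the robot and the scene stay as the last step left them, time stands still between calls to the robot, and variables do not carry over. Pictures are saved under pics/ and viewed, at most 10 in all, crops included, and the job is handed in when it is done.

Besides the shell and the picture viewer there is one more tool, called after ">>>" by a JSON object that holds its "op" and its "data", one argument or row to a line. servo_tool: Moves the arm, as the interface text tells. Its arguments: {"type":"object","properties":{"increments":{"type":"array","items":{"type":"array","items":{"type":"number"}}}},"required":["increments"]}

```bash
mkdir -p pics; cat > h.py <<'E'
import numpy as np, cv2
from bench import arm
from scipy.spatial.transform import Rotation as R
def cam(n):
    d=arm.get_image(n); return d
def proj(d,P):
    P=np.atleast_2d(np.array(P,float)); K=np.array([[d['fx'],0,d['cx']],[0,d['fy'],d['cy']],[0,0,1]])
    return cv2.projectPoints(P,np.array(d['rvec'],float),np.array(d['tvec'],float),K,np.array([d['k1'],0,0,0.]))[0][:,0]
def unproj(d,px,z):
    K=np.array([[d['fx'],0,d['cx']],[0,d['fy'],d['cy']],[0,0,1]])
    u=cv2.undistortPoints(np.array(px,float).reshape(-1,1,2),K,np.array([d['k1'],0,0,0.]))[:,0]
    Rm=cv2.Rodrigues(np.array(d['rvec'],float))[0]; t=np.array(d['tvec'],float).ravel()
    c=-Rm.T@t; r=np.c_[u,np.ones(len(u))]@Rm
    return c+r*((z-c[2])/r[:,2])[:,None]
def save(d,n,crop=None,s=1):
    im=d['color'][:,:,::-1]
    if crop: a,b,c,e=crop; im=im[b:e,a:c]
    cv2.imwrite('pics/'+n,cv2.resize(np.ascontiguousarray(im),None,fx=s,fy=s,interpolation=cv2.INTER_CUBIC))
E
python3 - <<'E'
from h import *
for n in('top','side'):
    d=cam(n); save(d,n+'0.png',s=1.42)
    Rm=cv2.Rodrigues(np.array(d['rvec'],float))[0]; print(n,-Rm.T@np.array(d['tvec'],float).ravel(),d['fx'],d['k1'])
    for t,z in(('tray_low',0),('tray_mid',66),('tray_top',0),('lime3_centre',100),('mug',0),('salt',0),('lime_press',0)):
        for r in arm.spot_point(n,t)[:4]: print(t,np.round(r['p'],2),np.round(r['centre']),np.round(unproj(d,r['centre'],z)[0]))
s=arm.read_state(); print(s['position'],R.from_quat(s['ee_rot']).as_matrix().round(3),s['clock'],s['gripper_width'],arm.grasp_offset)
E
```

```text
top [ 465.28350386  154.21162843 1215.8067321 ] 421.6299994344012 -0.053859802745994646
tray_low 0.58 [256. 242.] [478. 206.   0.]
tray_low 0.18 [256. 237.] [492. 207.   0.]
tray_top 0.76 [398. 234.] [ 504. -206.    0.]
lime3_centre 0.58 [247. 244.] [471. 227. 100.]
mug 0.67 [337. 170.] [689. -27.   0.]
salt 0.72 [199. 163.] [705. 376.   0.]
lime_press 0.9 [132. 236.] [491. 564.   0.]
side [ 258.15047846 1469.15559701  614.8387649 ] 487.3293448605239 0.0004696864568279531
tray_low 0.66 [314. 254.] [480. 197.   0.]
tray_mid 0.75 [309. 221.] [514. 105.  66.]
tray_mid 0.71 [311. 235.] [487. 213.  66.]
tray_top 0.58 [328. 208.] [ 498. -202.    0.]
lime3_centre 0.52 [313. 228.] [476. 240. 100.]
mug 0.95 [267. 222.] [680. -17.   0.]
salt 0.68 [222. 272.] [700. 365.   0.]
salt 0.3 [329. 207.] [ 498. -215.    0.]
lime_press 0.69 [284. 323.] [482. 562.   0.]
[ 165.9765793  -602.53006163  231.32122709] [[-0.964 -0.266 -0.   ]
 [-0.266  0.964  0.   ]
 [ 0.     0.    -1.   ]] 0.8 85.42912314985361 18.700000000000003
```

View pics/top0.png

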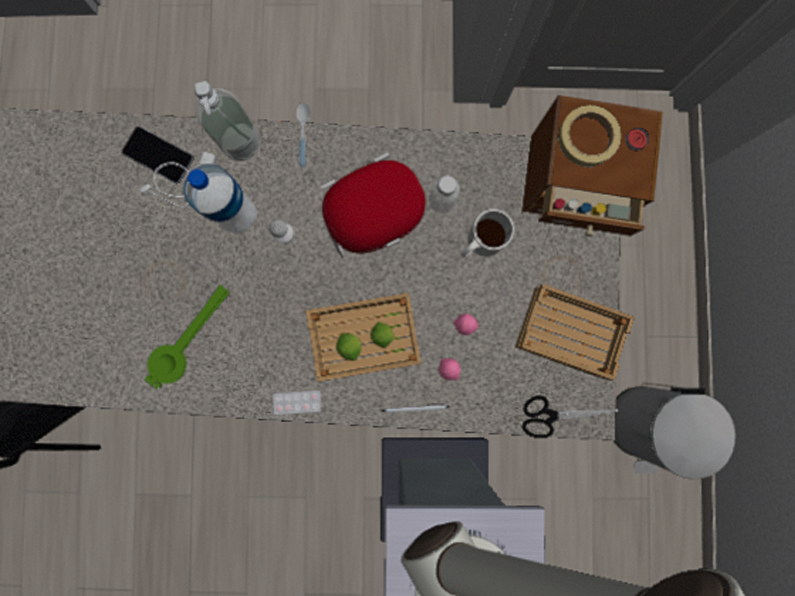

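View pics/side0.png

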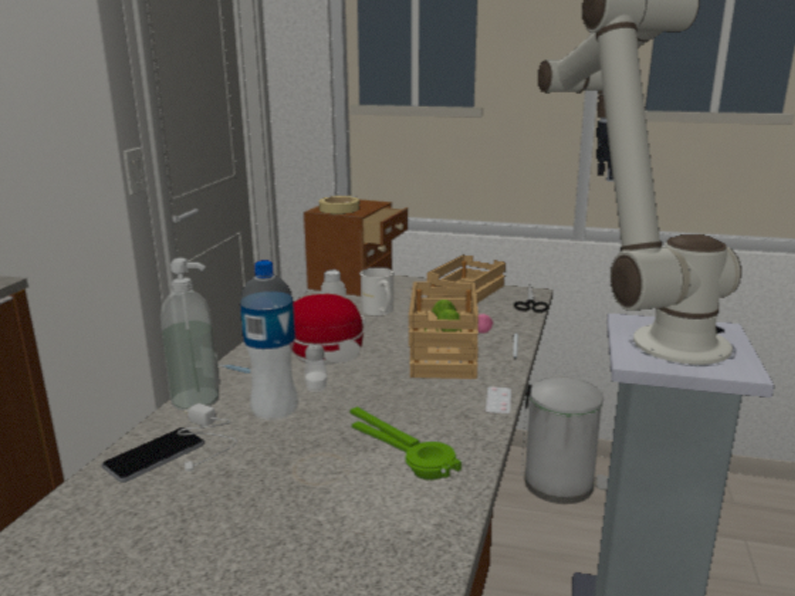

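The top view shows the stack at about (363,336) with two green limes, and the empty tray at (575,331). The side view shows the stack at (444,330), with the empty tray behind it. The look-alikes are the pink limes at (466,324) and (450,369) on the worktop, which aren't meant. The limes that count are the green ones at (348,346) and (382,334), because they are green and lie in the middle tray. Next I fit the tray poses by silhouette and confirm them in an enlarged overlay.

```bash
cat >> h.py <<'E'
from scipy.optimize import minimize
def box(x,y,yaw,z0,z1=None):
    z1=z0+74 if z1 is None else z1
    c,s=np.cos(yaw),np.sin(yaw)
    return np.array([[x+c*a-s*b,y+s*a+c*b,z] for z in(z0,z1) for a in(-65,65) for b in(-95,95)])
def mask(d,seed,rad=75):
    hsv=cv2.cvtColor(cv2.GaussianBlur(d['color'],(3,3),0),cv2.COLOR_RGB2HSV)
    m=((hsv[...,0]>=8)&(hsv[...,0]<=75)&(hsv[...,1]>75)&(hsv[...,2]>40)).astype(np.uint8)
    yy,xx=np.mgrid[:420,:560]; m[(xx-seed[0])**2+(yy-seed[1])**2>rad**2]=0
    n,l,st,_=cv2.connectedComponentsWithStats(cv2.morphologyEx(m,cv2.MORPH_CLOSE,np.ones((5,5))))
    k=1+np.argmax(st[1:,4]); return cv2.findContours((l==k).astype(np.uint8),0,1)[0]
def hullimg(polys,S=8):
    im=np.zeros((420*S//4,560*S//4),np.uint8)
    for p in polys:
        h=cv2.convexHull(np.float32(p)); cv2.fillPoly(im,[np.int32(np.round((h+.5)*S/4*16-8))],1,shift=4)
    return im
def hullmask(cn):
    c=max(cn,key=len); im=np.zeros((420,560),np.uint8); cv2.fillPoly(im,[c],1)
    return cv2.resize(im,None,fx=2,fy=2,interpolation=cv2.INTER_NEAREST)
def fit(views,p0,model,step):
    # views: list (d,maskimg)
    def f(p):
        e=0
        for d,m in views:
            h=hullimg([proj(d,b) for b in model(p)]); e+=np.sum(h!=m)/m.sum()
        return e
    sim=np.vstack([p0]+[np.array(p0)+np.eye(len(p0))[i]*step[i] for i in range(len(p0))])
    r=minimize(f,p0,method='Nelder-Mead',options=dict(initial_simplex=sim,maxiter=250,xatol=.01,fatol=1e-5)); return r.x,r.fun
def draw(d,boxes,n,crop,s):
    im=cv2.resize(d['color'][:,:,::-1],None,fx=s,fy=s,interpolation=cv2.INTER_CUBIC)
    for B,col in boxes:
        q=np.int32((proj(d,B)+.5)*s)
        for a,b in((0,1),(1,3),(3,2),(2,0),(4,5),(5,7),(7,6),(6,4)): cv2.line(im,tuple(map(int,q[a])),tuple(map(int,q[b])),col,1)
    a,b,c,e=[int(v*s) for v in crop]; cv2.imwrite('pics/'+n,im[b:e,a:c])
E
cat > m1.py <<'E'
from h import *
T=cam('top');S=cam('side')
mt=hullmask(mask(T,(405,233),60)); 
p,f=fit([(T,mt)],[504,-206,-.3],lambda p:[box(*p,0)],[8,8,.1]); print('top',p.round(3),f)
ms=hullmask(mask(T,(256,237),62)); mss=hullmask(mask(S,(313,232),48))
mod=lambda p:[box(p[0],p[1],p[2],0),box(p[3],p[4],p[5],66)]
for V in([(T,ms)],[(S,mss)],[(T,ms),(S,mss)]):
    q,f=fit(V,[478,203,.15,478,203,.15],mod,[8,8,.1,-8,-8,.05]); print(len(V),q.round(3),f)
c,s=np.cos(q[2]),np.sin(q[2]);dx,dy=q[3]-q[0],q[4]-q[1];print('rel',c*dx+s*dy,-s*dx+c*dy)
B=[(box(*p,0),(255,0,0)),(box(*q[:3],0),(0,0,255)),(box(*q[3:],66),(255,0,255))]
draw(T,B,'o1.png',(205,190,455,280),3.2); draw(S,B,'o2.png',(270,170,370,275),5)
E
python3 m1.py; python3 -c "
import cv2,numpy as np
a=cv2.imread('pics/o1.png');b=cv2.imread('pics/o2.png');b=b[:,:];h=600-a.shape[0];b=cv2.resize(b,(int(b.shape[1]*h/b.shape[0]),h));c=np.zeros((600,800,3),np.uint8);c[:a.shape[0],:a.shape[1]]=a;c[a.shape[0]:,:b.shape[1]]=b;cv2.imwrite('pics/o3.png',c)"
```

```text
top [ 5.03648e+02 -2.08160e+02 -3.28000e-01] 0.06949667341625687
1 [4.88277e+02 2.06159e+02 1.65000e-01 4.88713e+02 2.02055e+02 1.77000e-01] 0.029903666042279904
1 [4.90436e+02 1.76853e+02 1.97000e-01 4.86609e+02 1.77787e+02 1.29000e-01] 0.146625033218177
2 [4.89063e+02 1.97098e+02 2.02000e-01 4.88213e+02 2.00587e+02 1.78000e-01] 0.2606501902138415
rel -0.13148713321894745 3.5884078729056283
```

View pics/o3.png

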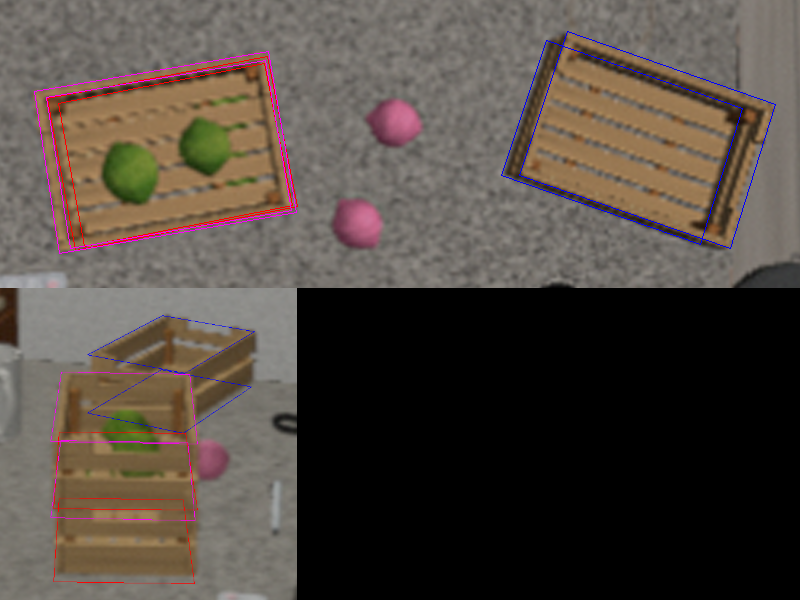

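The overlay shows the middle tray's rim at crop (37–297, 52–250), with the magenta fit matching well. The empty tray at (503–775, 32–248) also fits. Both green limes sit in the stack and the pink ones lie on the worktop. The side mask ran into the rear tray, so I refit the low tray without those rows.

```bash
cat >> h.py <<'E'
def inc(P,yawdeg):
    s=arm.read_state(); Q=R.from_quat(s['ee_rot']); d=Q.inv().apply(np.array(P)-s['position'])
    a=np.deg2rad(yawdeg); y=np.array([np.cos(a),np.sin(a),0]); z=np.array([0,0,-1.]); T=R.from_matrix(np.c_[np.cross(y,z),y,z])
    print('inc m',(d/1000).round(4),'deg',(Q.inv()*T).as_rotvec(degrees=True).round(2))
def loc(p,yaw,a,b): return [p[0]+np.cos(yaw)*a-np.sin(yaw)*b,p[1]+np.sin(yaw)*a+np.cos(yaw)*b]
def fitstack(T,S,p0,rowmin=222):
    ms=hullmask(mask(T,proj(T,[p0[3],p0[4],100])[0],66)); mss=hullmask(mask(S,(313,232),48)); k=rowmin*2
    def f(p):
        a=hullimg([proj(T,b) for b in(box(*p[:3],0),box(*p[3:],66))]); b=hullimg([proj(S,b) for b in(box(*p[:3],0),box(*p[3:],66))])
        return np.sum(a!=ms)/ms.sum()+np.sum(b[k:]!=mss[k:])/mss[k:].sum()
    sim=np.vstack([p0]+[np.array(p0)+np.eye(6)[i]*[6,6,.05,-6,-6,.05][i] for i in range(6)])
    r=minimize(f,p0,method='Nelder-Mead',options=dict(initial_simplex=sim,maxiter=400,xatol=.01,fatol=1e-5)); q=r.x
    c,s=np.cos(q[2]),np.sin(q[2]);dx,dy=q[3]-q[0],q[4]-q[1];print(q.round(3),r.fun,'rel',c*dx+s*dy,-s*dx+c*dy); return q
E
python3 - <<'E'
from h import *
T=cam('top');S=cam('side')
q=fitstack(T,S,[488.,197,.175,488.7,202,.177]); q=fitstack(T,S,q)
p=q[3:]; a=loc(p,p[2],0,-150); print(a); inc([*a,231.3],180+np.rad2deg(p[2])); inc([*a,82],180+np.rad2deg(p[2]))
E
```

```text
[4.87686e+02 1.96399e+02 2.01000e-01 4.88561e+02 2.00951e+02 1.93000e-01] 0.1385499949799771 rel 1.7686633920464117 4.284684846044112
[4.87725e+02 1.96292e+02 2.01000e-01 4.88621e+02 2.00869e+02 1.94000e-01] 0.1384312301343714 rel 1.7905427662442166 4.306242519534125
[np.float64(517.5061527439879), np.float64(53.67619764922506)]
inc m [-0.5131  0.5393  0.    ] deg [ -0.    0.  -85.7]
inc m [-0.5131  0.5393  0.1493] deg [ -0.    0.  -85.7]
```

>>> {"op": "servo_tool", "data": {
  "increments": [
    [1,-0.0428,0.045,0,0,0,-7],
    [1,-0.0855,0.09,0,0,0,-14],
    [1,-0.128,0.135,0,0,0,-21],
    [1,-0.171,0.18,0,0,0,-28],
    [1,-0.214,0.225,0,0,0,-35],
    [1,-0.2565,0.27,0,0,0,-42.5],
    [1,-0.299,0.315,0,0,0,-50],
    [1,-0.342,0.36,0,0,0,-57],
    [1,-0.385,0.405,0,0,0,-64],
    [1,-0.4275,0.45,0,0,0,-71],
    [1,-0.47,0.495,0,0,0,-78],
    [1,-0.513,0.539,0,0,0,-85]
  ]
}}

```text
clock: 2.5
position: [518.1, 55.4, 231.8]
ee_rot: [0.77, -0.638, 0.0, -0.0]
contact_force: [0.8, -1.0, -0.1]
gripper_width: 85.6
grasp_force: 0.0
```

>>> {"op": "servo_tool", "data": {
  "increments": [
    [1,0,0,0,0,0,0],
    [1,0,0,0,0,0,0]
  ]
}}

```text
clock: 2.75
position: [517.1, 53.4, 231.0]
ee_rot: [0.768, -0.64, -0.0, 0.0]
contact_force: [-1.2, -0.6, 0.8]
gripper_width: 85.2
grasp_force: 0.0
```

```bash
python3 - <<'E'
from h import *
T=cam('top')
m=hullmask(mask(T,(256,237),66))
p,f=fit([(T,m)],[488.5,202,.18],lambda p:[box(*p,66)],[6,6,.08]); print(p.round(3),f)
for y in(-150,-115): a=loc(p[:2],p[2],0,y); print(a); inc([*a,84],180+np.rad2deg(p[2]))
E
```

```text
[4.93542e+02 2.04042e+02 1.52000e-01] 3.8680379746835443
[np.float64(516.2045480598124), np.float64(55.76357048600951)]
inc m [-3.000e-03  1.000e-04  1.472e-01] deg [ 0.03 -0.01  1.67]
[np.float64(510.9165424014118), np.float64(90.36179292816286)]
inc m [-0.038  -0.0009  0.1472] deg [ 0.03 -0.01  1.67]
```

>>> {"op": "servo_tool", "data": {
  "increments": [
    [1,0,0,0.04,0,0,0],
    [1,0,0,0.08,0,0,0],
    [1,0,0,0.12,0,0,0],
    [1,0,0,0.147,0,0,0],
    [1,-0.01,0,0.147,0,0,0],
    [1,-0.02,0,0.147,0,0,0],
    [1,-0.025,0,0.147,0,0,0],
    [1,-0.03,0,0.147,0,0,0],
    [1,-0.03,0,0.147,0,0,0]
  ]
}}

```text
clock: 3.92
position: [512.2, 83.4, 84.9]
ee_rot: [0.769, -0.64, 0.0, -0.001]
contact_force: [0.4, -0.0, 1.1]
gripper_width: 85.4
grasp_force: 0.0
```

>>> {"op": "servo_tool", "data": {
  "increments": [
    [1,-0.003,0,0,0,0,0],
    [1,-0.006,0,0,0,0,0],
    [1,-0.009,0,0,0,0,0],
    [1,-0.012,0,0,0,0,0],
    [1,-0.015,0,0,0,0,0],
    [1,-0.018,0,0,0,0,0]
  ]
}}

```text
clock: 4.68
position: [508.7, 100.3, 84.4]
ee_rot: [0.768, -0.64, 0.0, 0.0]
contact_force: [0.8, -2.7, -0.0]
gripper_width: 85.3
grasp_force: 0.0
```

>>> {"op": "servo_tool", "data": {
  "increments": [
    [1,-0.003,0,0,0,0,0],
    [1,-0.006,0,0,0,0,0],
    [1,-0.008,0,0,0,0,0],
    [1,-0.01,0,0,0,0,0]
  ]
}}

```text
clock: 5.18
position: [506.9, 110.4, 84.4]
ee_rot: [0.768, -0.64, 0.0, 0.0]
contact_force: [0.9, -4.0, 1.4]
gripper_width: 85.8
grasp_force: 0.0
```

```bash
python3 - <<'E'
from h import *
T=cam('top');S=cam('side'); 
a=cv2.resize(T['color'][180:280,200:310,::-1],None,fx=4,fy=4,interpolation=2);b=cv2.resize(S['color'][180:280,265:355,::-1],None,fx=4,fy=4,interpolation=2)
cv2.imwrite('pics/p1.png',np.hstack([a,b])); 
F=[]
for i in range(3):
    s=arm.read_state(); F.append(s['contact_force']); cam('top')
print(np.round(F,1),s['position'])
E
```

```text
[[-0.  -1.7  1.9]
 [-0.4 -1.7  1.1]
 [-0.4 -2.3  0.5]] [506.90530884 110.63896247  84.32120804]
```

View pics/p1.png

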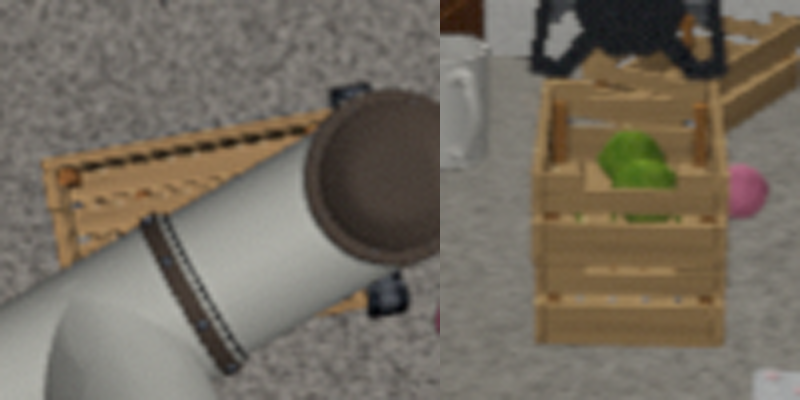

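The crop shows the fingers square against the right end wall, at (350,95) and (390,295). Force is about 3 N and the middle tray is sliding in line, with the low tray standing still in the side view.

>>> {"op": "servo_tool", "data": {
  "increments": [
    [1,-0.003,0,0,0,0,0],
    [1,-0.006,0,0,0,0,0],
    [1,-0.008,0,0,0,0,0],
    [1,-0.01,0,0,0,0,0],
    [1,-0.012,0,0,0,0,0]
  ]
}}

```text
clock: 6.05
position: [504.9, 122.3, 84.5]
ee_rot: [0.768, -0.64, 0.0, -0.0]
contact_force: [1.1, -4.2, 2.7]
gripper_width: 85.0
grasp_force: 0.0
```

```bash
cat > m2.py <<'E'
from h import *
T=cam('top');S=cam('side')
# side-view left-end edges of low / mid along the stack centre, and front outline
hsv=cv2.cvtColor(S['color'],cv2.COLOR_RGB2HSV)
F=[]
for i in range(3):
    F.append(arm.read_state()['contact_force']); cam('top')
print(np.mean(F,0).round(1),arm.read_state()['position'])
# bottom edge of low in side: columns near 310
g=cv2.cvtColor(S['color'],cv2.COLOR_RGB2GRAY).astype(float)
sat=hsv[...,1].astype(float)
pr=sat[255:272,295:330].mean(1); print('low bottom sat',pr.round(0))
# left end in top: sat profile perpendicular to left edge of mid at z=140 along several x
for a in(20,40):
    ys=np.arange(70,170,2.); P=[loc([488.5,202],.18,a,b) for b in ys]
    px=proj(T,[[*p,140] for p in P]); st=cv2.remap(cv2.cvtColor(T['color'],cv2.COLOR_RGB2HSV)[...,1].astype(np.float32),np.float32(px[:,0]),np.float32(px[:,1]),1).ravel()
    print(a,[(int(y),int(v)) for y,v in zip(ys,st)][10:])
E
python3 m2.py
```

```text
[ 0.9 -3.5  1.7] [504.85735448 122.34605669  84.32936273]
low bottom sat [104. 113. 117. 118. 117. 118. 118. 118. 117. 117. 109.  69.  25.  21.
  22.  21.  21.]
20 [(90, 116), (92, 115), (94, 116), (96, 118), (98, 116), (100, 114), (102, 116), (104, 119), (106, 114), (108, 112), (110, 114), (112, 117), (114, 117), (116, 111), (118, 82), (120, 44), (122, 16), (124, 19), (126, 19), (128, 19), (130, 18), (132, 17), (134, 17), (136, 18), (138, 18), (140, 18), (142, 19), (144, 18), (146, 18), (148, 20), (150, 24), (152, 21), (154, 21), (156, 21), (158, 19), (160, 19), (162, 21), (164, 24), (166, 25), (168, 21)]
40 [(90, 117), (92, 116), (94, 118), (96, 118), (98, 116), (100, 117), (102, 117), (104, 114), (106, 110), (108, 113), (110, 114), (112, 115), (114, 116), (116, 118), (118, 111), (120, 74), (122, 36), (124, 16), (126, 19), (128, 20), (130, 20), (132, 20), (134, 20), (136, 18), (138, 18), (140, 19), (142, 26), (144, 23), (146, 19), (148, 19), (150, 21), (152, 22), (154, 21), (156, 22), (158, 22), (160, 22), (162, 17), (164, 19), (166, 21), (168, 21)]
```

```bash
python3 - <<'E'
from h import *
S=cam('side'); 
sat=cv2.cvtColor(S['color'],cv2.COLOR_RGB2HSV)[...,1].astype(float)
for c in range(296,330,4):
    pr=sat[255:274,c:c+3].mean(1); i=np.where(pr<70)[0][0]; r=255+i-1+(pr[i-1]-70)/(pr[i-1]-pr[i])
    P=unproj(S,[c+1,r],8)[0]; u=np.array([-np.sin(.18),np.cos(.18)]); print(c+1,r.round(2),P.round(1),'local y left end low',(u@(P[:2]-[488.5,202])).round(1), 'z0',(u@(unproj(S,[c+1,r],0)[0][:2]-[488.5,202])).round(1))
E
```

```text
297 265.62 [508.6 296.5   8. ] local y left end low 89.4 z0 73.6
301 265.72 [497.8 294.6   8. ] local y left end low 89.4 z0 73.6
305 265.72 [487.2 292.1   8. ] local y left end low 88.9 z0 73.1
309 265.93 [476.2 290.9   8. ] local y left end low 89.6 z0 73.9
313 266.06 [465.4 289.2   8. ] local y left end low 90.0 z0 74.2
317 266.07 [454.8 286.8   8. ] local y left end low 89.5 z0 73.7
321 266.09 [444.1 284.5   8. ] local y left end low 89.1 z0 73.3
325 266.35 [433.2 283.5   8. ] local y left end low 90.1 z0 74.3
329 266.32 [422.6 280.9   8. ] local y left end low 89.4 z0 73.6
```

>>> {"op": "servo_tool", "data": {
  "increments": [
    [1,-0.002,0,0,0,0,0],
    [1,-0.004,0,0,0,0,0],
    [1,-0.006,0,0,0,0,0],
    [1,-0.007,0,0,0,0,0]
  ]
}}

```text
clock: 6.85
position: [503.6, 129.2, 84.5]
ee_rot: [0.768, -0.64, 0.0, -0.0]
contact_force: [0.9, -4.7, 4.6]
gripper_width: 85.5
grasp_force: 0.0
```

>>> {"op": "servo_tool", "data": {
  "increments": [
    [1,-0.001,0,0,0,0,0],
    [1,-0.0015,0,0,0,0,0]
  ]
}}

```text
clock: 7.1
position: [503.4, 130.6, 84.6]
ee_rot: [0.768, -0.64, 0.0, -0.0]
contact_force: [0.5, -5.1, 4.8]
gripper_width: 85.1
grasp_force: 0.0
```

>>> {"op": "servo_tool", "data": {
  "increments": [
    [1,-0.001,0,0,0,0,0]
  ]
}}

```text
clock: 7.22
position: [503.3, 131.5, 84.6]
ee_rot: [0.768, -0.64, 0.0, -0.0]
contact_force: [1.5, -5.0, 4.8]
gripper_width: 85.9
grasp_force: 0.0
```

>>> {"op": "servo_tool", "data": {
  "increments": [
    [1,-0.001,0,0,0,0,0]
  ]
}}

```text
clock: 7.35
position: [503.1, 132.5, 84.7]
ee_rot: [0.768, -0.64, 0.0, -0.0]
contact_force: [0.5, -5.2, 5.3]
gripper_width: 85.7
grasp_force: 0.0
```

```bash
cat > m3.py <<'E'
from h import *
def lowleft(S,T,o=[488.5,202],yaw=.18):
    u=np.array([-np.sin(yaw),np.cos(yaw)]); sat=cv2.cvtColor(S['color'],cv2.COLOR_RGB2HSV)[...,1].astype(float); v=[]
    for c in range(296,330,3):
        pr=sat[255:274,c:c+3].mean(1); i=np.where(pr<70)[0][0]; r=255+i-1+(pr[i-1]-70)/(pr[i-1]-pr[i]); v.append(u@(unproj(S,[c+1,r],8)[0][:2]-o))
    st=cv2.cvtColor(T['color'],cv2.COLOR_RGB2HSV)[...,1].astype(np.float32); w=[]
    for a in(15,25,35,45,52):
        ys=np.arange(85,170,.5); px=np.float32(proj(T,[[*loc(o,yaw,a,b),140] for b in ys])); s=cv2.remap(st,px[:,0],px[:,1],1).ravel(); i=np.where(s>70)[0][-1] if s.max()>70 else 0; w.append(ys[i])
    return np.median(v),w
if __name__=='__main__':
    F=[];L=[]
    for i in range(3): S=cam('side');T=cam('top');F.append(arm.read_state()['contact_force']);L.append(lowleft(S,T))
    print(np.mean(F,0).round(1),arm.read_state()['position'].__repr__(),L[0],L[2])
E
python3 m3.py
```

```text
[ 1.1 -5.5  4.6] array([503.08510866, 132.50996222,  84.61991779]) (np.float64(89.90893470516946), [np.float64(128.0), np.float64(129.0), np.float64(130.5), np.float64(131.0), np.float64(130.5)]) (np.float64(89.83313315740313), [np.float64(128.0), np.float64(129.0), np.float64(130.5), np.float64(130.5), np.float64(130.5)])
```

```bash
python3 - <<'E'
from h import *
T=cam('top');S=cam('side'); 
a=cv2.resize(T['color'][190:270,195:305,::-1],None,fx=4,fy=4,interpolation=2);b=cv2.resize(S['color'][195:275,280:350,::-1],None,fx=5,fy=5,interpolation=2)
a=cv2.copyMakeBorder(a,0,80,0,0,0); cv2.imwrite('pics/p2.png',np.hstack([a,b]))
E
```

```text
(no output)
```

View pics/p2.png

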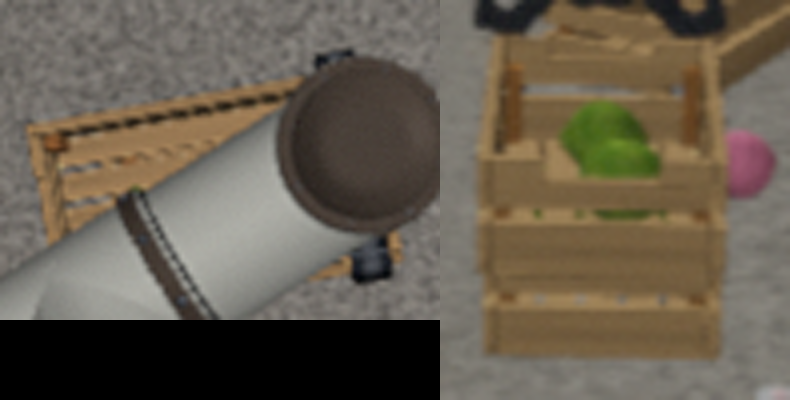

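The side crop shows the middle tray level and out over the low tray's left end, with both limes in it. In the top crop its left end is at (35,130), so the relative shift is about 40 of 42 mm. I finish in small steps.

>>> {"op": "servo_tool", "data": {
  "increments": [
    [1,-0.001,0,0,0,0,0]
  ]
}}

```text
clock: 7.88
position: [503.0, 133.1, 85.0]
ee_rot: [0.768, -0.64, 0.0, 0.0]
contact_force: [1.4, -6.0, 6.3]
gripper_width: 85.4
grasp_force: 0.0
```

>>> {"op": "servo_tool", "data": {
  "increments": [
    [1,-0.001,0,0,0,0,0]
  ]
}}

```text
clock: 8.0
position: [502.7, 134.3, 84.8]
ee_rot: [0.768, -0.64, 0.0, -0.0]
contact_force: [0.8, -5.8, 6.2]
gripper_width: 85.5
grasp_force: 0.0
```

```bash
python3 m3.py
```

```text
[ 1.3 -5.1  5.8] array([502.74407311, 134.40583086,  84.71353842]) (np.float64(90.2070308056134), [np.float64(130.5), np.float64(130.5), np.float64(133.0), np.float64(132.0), np.float64(132.5)]) (np.float64(90.23884779355387), [np.float64(130.5), np.float64(131.0), np.float64(133.0), np.float64(132.0), np.float64(132.5)])
```

>>> {"op": "servo_tool", "data": {
  "increments": [
    [1,0.004,0,0,0,0,0],
    [1,0.008,0,-0.003,0,0,0],
    [1,0.008,0,-0.006,0,0,0],
    [1,0.008,0,-0.006,0,0,0]
  ]
}}

```text
clock: 8.8
position: [504.2, 126.9, 90.5]
ee_rot: [0.768, -0.64, 0.0, -0.0]
contact_force: [-1.1, 0.4, -1.0]
gripper_width: 85.2
grasp_force: 0.0
```

```bash
python3 m3.py
```

```text
[ 0.1  0.3 -0. ] array([503.91849485, 126.66665626,  90.23605793]) (np.float64(89.38198606720186), [np.float64(130.0), np.float64(129.5), np.float64(131.5), np.float64(132.0), np.float64(132.0)]) (np.float64(89.43352189310258), [np.float64(130.0), np.float64(129.5), np.float64(131.5), np.float64(132.0), np.float64(132.0)])
```

>>> {"op": "servo_tool", "data": {
  "increments": [
    [1,-0.003,0,0,0,0,0],
    [1,-0.006,0,0,0,0,0],
    [1,-0.0075,0,0,0,0,0]
  ]
}}

```text
clock: 9.48
position: [502.6, 134.3, 90.3]
ee_rot: [0.768, -0.64, -0.0, -0.0]
contact_force: [-0.2, -0.1, 0.1]
gripper_width: 85.4
grasp_force: 0.0
```

>>> {"op": "servo_tool", "data": {
  "increments": [
    [1,-0.001,0,0,0,0,0]
  ]
}}

```text
clock: 9.6
position: [502.4, 134.8, 90.4]
ee_rot: [0.769, -0.64, 0.0, 0.0]
contact_force: [1.0, -2.9, 1.9]
gripper_width: 85.6
grasp_force: 1.5
```

```bash
python3 m3.py
```

```text
[ 0.8 -2.2  0.5] array([502.48210831, 134.7401761 ,  90.337887  ]) (np.float64(89.60255171184582), [np.float64(130.0), np.float64(130.0), np.float64(131.5), np.float64(132.0), np.float64(132.0)]) (np.float64(89.49882934157068), [np.float64(130.0), np.float64(129.5), np.float64(131.5), np.float64(132.0), np.float64(132.0)])
```

>>> {"op": "servo_tool", "data": {
  "increments": [
    [1,-0.001,0,0,0,0,0]
  ]
}}

```text
clock: 10.02
position: [502.3, 135.4, 90.6]
ee_rot: [0.768, -0.64, 0.0, 0.0]
contact_force: [0.3, -4.2, 3.1]
gripper_width: 85.7
grasp_force: 2.1
```

>>> {"op": "servo_tool", "data": {
  "increments": [
    [1,-0.001,0,0,0,0,0]
  ]
}}

```text
clock: 10.15
position: [502.0, 136.6, 90.5]
ee_rot: [0.768, -0.64, 0.0, 0.0]
contact_force: [0.3, -3.0, 1.9]
gripper_width: 85.5
grasp_force: 2.1
```

```bash
python3 m3.py
```

```text
[ 0.2 -4.7  3.7] array([502.06430376, 136.86435522,  90.39126611]) (np.float64(89.80174492734216), [np.float64(131.5), np.float64(131.5), np.float64(134.0), np.float64(134.0), np.float64(133.5)]) (np.float64(89.71240697003824), [np.float64(132.0), np.float64(132.0), np.float64(134.0), np.float64(134.0), np.float64(134.0)])
```

>>> {"op": "servo_tool", "data": {
  "increments": [
    [1,-0.001,0,0,0,0,0]
  ]
}}

```text
clock: 10.58
position: [502.0, 137.8, 90.4]
ee_rot: [0.768, -0.64, 0.0, 0.0]
contact_force: [0.5, -4.1, 3.8]
gripper_width: 85.1
grasp_force: 2.3
```

>>> {"op": "servo_tool", "data": {
  "increments": [
    [1,-0.001,0,0,0,0,0]
  ]
}}

```text
clock: 10.7
position: [501.8, 138.9, 90.4]
ee_rot: [0.768, -0.64, 0.0, -0.0]
contact_force: [0.5, -5.6, 3.4]
gripper_width: 85.3
grasp_force: 2.5
```

>>> {"op": "servo_tool", "data": {
  "increments": [
    [1,-0.0005,0,0,0,0,0]
  ]
}}

```text
clock: 10.82
position: [501.7, 139.5, 90.4]
ee_rot: [0.768, -0.64, 0.0, -0.0]
contact_force: [0.4, -5.7, 3.2]
gripper_width: 85.8
grasp_force: 2.5
```

```bash
python3 m3.py
```

```text
[ 0.8 -5.   2.8] array([501.74978427, 139.45360227,  90.34856664]) (np.float64(90.64633299360248), [np.float64(134.5), np.float64(134.5), np.float64(136.5), np.float64(136.5), np.float64(136.5)]) (np.float64(90.85370100186998), [np.float64(134.5), np.float64(134.5), np.float64(136.5), np.float64(136.5), np.float64(136.5)])
```

>>> {"op": "servo_tool", "data": {
  "increments": [
    [1,0.004,0,0,0,0,0],
    [1,0.008,0,0,0,0,0],
    [1,0.008,0,0,0,0,0]
  ]
}}

```text
clock: 11.5
position: [503.0, 131.6, 90.0]
ee_rot: [0.768, -0.64, -0.0, -0.0]
contact_force: [0.3, 0.1, 0.6]
gripper_width: 85.5
grasp_force: 0.0
```

```bash
python3 m3.py; python3 - <<'E'
from h import *
S=cam('side'); T=cam('top')
cv2.imwrite('pics/p3.png',cv2.resize(S['color'][190:275,275:355,::-1],None,fx=7,fy=7,interpolation=2))
E
```

```text
[ 0.2 -0.1 -0.1] array([503.08308113, 131.67671813,  90.29206567]) (np.float64(89.56780832865027), [np.float64(133.5), np.float64(133.5), np.float64(135.5), np.float64(135.0), np.float64(135.5)]) (np.float64(89.47754612395138), [np.float64(133.5), np.float64(133.5), np.float64(135.0), np.float64(135.0), np.float64(135.5)])
```

View pics/p3.png

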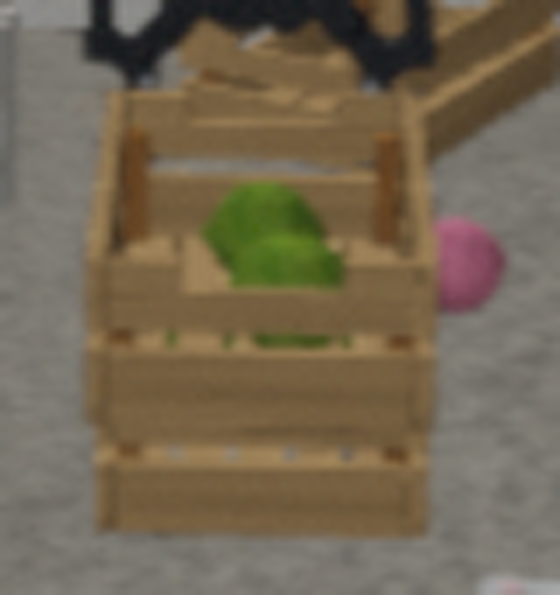

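The side crop shows the middle tray level, both limes in it (270,240), and its end wall overhanging the low tray at (260,530). I retreat toward the third tray so that the low tray's right end can be measured in the top view.

>>> {"op": "servo_tool", "data": {
  "increments": [
    [1,0.03,0,-0.03,0,0,0],
    [1,0.06,0,-0.08,0,0,0],
    [1,0.1,0,-0.13,0,0,5],
    [1,0.16,0,-0.13,0,0,12],
    [1,0.21,0.005,-0.13,0,0,19],
    [1,0.26,0.01,-0.13,0,0,25],
    [1,0.3,0.01,-0.13,0,0,29],
    [1,0.3,0.01,-0.13,0,0,29]
  ]
}}

```text
clock: 12.9
position: [547.3, -167.6, 219.8]
ee_rot: [-0.582, 0.813, 0.0, -0.0]
contact_force: [-0.4, 0.1, 0.8]
gripper_width: 85.4
grasp_force: 0.0
```

```bash
cat > m4.py <<'E'
from h import *
def edges(T,o,yaw,z,axis,vals,rng):
    st=cv2.cvtColor(T['color'],cv2.COLOR_RGB2HSV)[...,1].astype(np.float32); w=[]
    for a in vals:
        b=np.arange(rng[0],rng[1],.25 if rng[1]>rng[0] else -.25)
        px=np.float32(proj(T,[[*(loc(o,yaw,a,t) if axis=='y' else loc(o,yaw,t,a)),z] for t in b])); s=cv2.remap(st,px[:,0],px[:,1],1).ravel()
        i=np.where(s<68)[0]; w.append(b[i[0]] if len(i) else np.nan)
    return np.array(w)
if __name__=='__main__':
    T=cam('top');S=cam('side'); o=[488.5,202];yw=.18
    v=np.arange(-50,51,10.)
    for nm,e in(('mid left z140',edges(T,o,yw,140,'y',v,(120,150))),('low right z74',edges(T,o,yw,74,'y',v,(-80,-125)))):
        print(nm,e,np.polyfit(v,e,1).round(3))
    w=np.arange(-30,121,15.)
    for nm,e in(('mid far z140',edges(T,o,yw,140,'x',w,(55,90))),('mid near z140',edges(T,o,yw,140,'x',w,(-55,-90)))):
        print(nm,e,np.polyfit(w,e,1).round(3))
    o=[503.6,-208.2];yw=-.328;v=np.arange(-50,51,10.);w=np.arange(-80,81,20.)
    for nm,e in(('top left',edges(T,o,yw,74,'y',v,(88,125))),('top right',edges(T,o,yw,74,'y',v,(-88,-125)))):print(nm,e,np.polyfit(v,e,1).round(3))
    for nm,e in(('top far',edges(T,o,yw,74,'x',w,(60,90))),('top near',edges(T,o,yw,74,'x',w,(-60,-90)))):print(nm,e,np.polyfit(w,e,1).round(3))
    save(T,'t4.png',(190,175,470,285),2.85)
    print(arm.read_state()['position'])
E
python3 m4.py
```

```text
mid left z140 [135.5  135.25 134.   133.25 133.5  133.5  133.75 133.5  134.5  135.75
 136.  ] [6.00000e-03 1.34409e+02]
low right z74 [-96.75 -96.5  -96.   -95.5  -95.75 -95.25 -80.   -95.75 -80.   -95.75
 -96.  ] [ 6.4000e-02 -9.3023e+01]
mid far z140 [65.25 65.   65.25 65.25 65.25 65.25 65.   65.   65.25 64.75 65.  ] [-2.0000e-03  6.5195e+01]
mid near z140 [-64.5  -64.5  -64.25 -65.   -64.75 -64.75 -65.25 -65.   -65.   -65.
 -64.75] [-4.0000e-03 -6.4632e+01]
top left [88. 88. 88. 88. 88. 88. 88. 88. 88. 88. 88.] [ 0. 88.]
top right [-93.25 -94.   -89.25 -89.25 -90.5  -91.   -90.5  -90.5  -95.25 -94.5
 -95.  ] [-2.8000e-02 -9.2091e+01]
top far [60. 60. 60. 60. 60. 60. 60. 60. 60.] [-0. 60.]
top near [-68.25 -69.5  -69.5  -69.5  -60.   -60.   -60.   -60.   -60.  ] [  0.075 -64.083]
[ 547.11524677 -165.45832003  219.95924825]
```

View pics/t4.png

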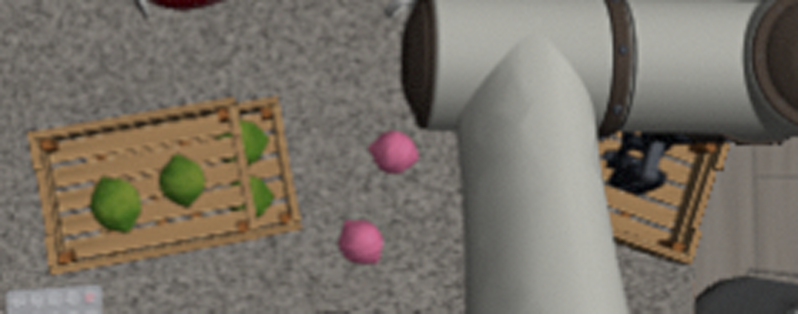

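The top view shows the middle tray offset left, with the low tray's right end and its two limes at (250,140) and (258,195) uncovered. The relative shift is 41.3 mm, so the foot is at the wall. The middle tray is straight, at (481.6, 241.7) with yaw 0.177. Now I pick up the third tray.

```bash
python3 -c "
from h import *
inc([444,-188,110],161.2);inc([444,-188,40],161.2)"
```

```text
inc m [0.0543 0.0904 0.11  ] deg [0.04 0.01 0.17]
inc m [0.0543 0.0904 0.18  ] deg [0.04 0.01 0.17]
```

>>> {"op": "servo_tool", "data": {
  "increments": [
    [1,0.02,0.035,0,0,0,0],
    [1,0.04,0.07,0,0,0,0],
    [1,0.054,0.09,0.03,0,0,0],
    [1,0.054,0.09,0.07,0,0,0],
    [1,0.054,0.09,0.11,0,0,0],
    [1,0.054,0.09,0.14,0,0,0],
    [1,0.054,0.09,0.165,0,0,0],
    [1,0.054,0.09,0.179,0,0,0],
    [1,0.054,0.09,0.179,0,0,0]
  ]
}}

```text
clock: 14.12
position: [444.6, -187.2, 40.9]
ee_rot: [-0.584, 0.812, 0.001, -0.001]
contact_force: [-0.5, 0.2, -0.1]
gripper_width: 85.4
grasp_force: 0.0
```

>>> {"op": "servo_tool", "data": {
  "increments": [
    [0.5,0,0,0,0,0,0],
    [0.35,0,0,0,0,0,0],
    [0.25,0,0,0,0,0,0],
    [0.15,0,0,0,0,0,0],
    [0,0,0,0,0,0,0],
    [0,0,0,0,0,0,0],
    [0,0,0,0,0,0,0]
  ]
}}

```text
clock: 15.0
position: [445.2, -188.0, 41.7]
ee_rot: [-0.584, 0.812, -0.0, 0.0]
contact_force: [-0.6, 0.1, 4.6]
gripper_width: 7.3
grasp_force: 59.5
```

>>> {"op": "servo_tool", "data": {
  "increments": [
    [0,0,0,-0.01,0,0,0],
    [0,0,0,-0.03,0,0,0],
    [0,0,0,-0.06,0,0,0],
    [0,0,0,-0.1,0,0,0],
    [0,0,0,-0.14,0,0,0],
    [0,0,0,-0.18,0,0,0],
    [0,0,0,-0.2,0,0,0],
    [0,0,0,-0.2,0,0,0]
  ]
}}

```text
clock: 16.0
position: [444.8, -187.5, 242.1]
ee_rot: [-0.583, 0.812, -0.0, 0.001]
contact_force: [-0.4, 0.6, -4.4]
gripper_width: 7.1
grasp_force: 58.6
```

```bash
python3 - <<'E'
from h import *
print(arm.read_state()['position'],arm.read_state()['contact_force'],arm.read_state()['gripper_width'])
inc([424.2,216.2,242],190.1)
S=cam('side'); T=cam('top')
a=cv2.resize(T['color'][175:290,340:470,::-1],None,fx=3,fy=3,interpolation=2);b=cv2.resize(S['color'][110:225,290:420,::-1],None,fx=3,fy=3,interpolation=2)
cv2.imwrite('pics/p5.png',np.hstack([a,b]))
E
```

```text
[ 444.80776989 -187.51926986  242.07008903] [-0.35810448  0.62723414 -4.41339557] 7.138468300327404
inc m [-3.760e-01  1.484e-01  3.000e-04] deg [ -0.11   0.05 -28.71]
```

View pics/p5.png

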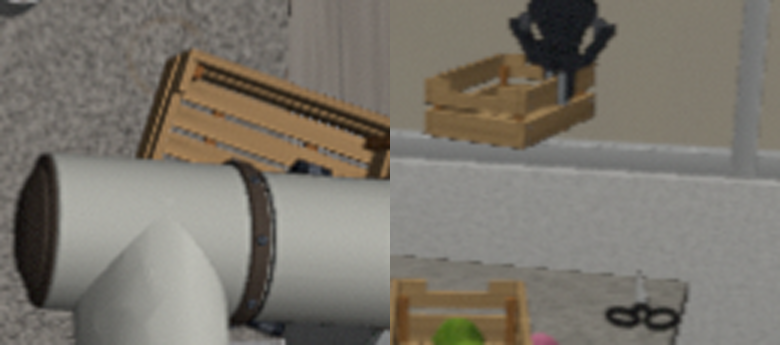

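The tray is held level and clear, at (270,110) in the top half and (510,100) in the side half. I carry it over the stack.

>>> {"op": "servo_tool", "data": {
  "increments": [
    [0,-0.02,0.008,0,0,0,-1],
    [0,-0.055,0.022,0,0,0,-4],
    [0,-0.095,0.038,0,0,0,-7],
    [0,-0.135,0.054,0,0,0,-10],
    [0,-0.175,0.07,0,0,0,-13],
    [0,-0.215,0.086,0,0,0,-16],
    [0,-0.255,0.101,0,0,0,-19],
    [0,-0.295,0.117,0,0,0,-22],
    [0,-0.33,0.131,0,0,0,-25],
    [0,-0.358,0.142,0,0,0,-27.5],
    [0,-0.372,0.147,0,0,0,-28.7],
    [0,-0.376,0.1485,0,0,0,-28.7]
  ]
}}

```text
clock: 17.6
position: [423.5, 215.9, 240.0]
ee_rot: [0.767, -0.642, -0.0, 0.002]
contact_force: [-0.1, -1.1, -3.3]
gripper_width: 7.2
grasp_force: 58.7
```

>>> {"op": "servo_tool", "data": {
  "increments": [
    [0,0,0,0,0,0,0],
    [0,0,0,0,0,0,0]
  ]
}}

```text
clock: 17.85
position: [424.0, 215.0, 241.2]
ee_rot: [0.766, -0.643, -0.0, 0.0]
contact_force: [-1.2, 0.3, -3.4]
gripper_width: 7.2
grasp_force: 58.7
```

```bash
cat > m5.py <<'E'
from h import *
from m4 import edges
import sys
T=cam('top');S=cam('side'); s=arm.read_state(); p=s['position']; Q=R.from_quat(s['ee_rot']).as_matrix(); print(p,Q[:,1].round(3),s['contact_force'])
yw=np.arctan2(-Q[1,1],-Q[0,1]); zr=p[2]+19+ (74-60); o=loc(p[:2],yw,61,0); print('nominal centre',np.round(o,1),yw.round(3),'rim z',zr)
v=np.arange(-50,51,10.);w=np.arange(-80,81,20.)
for nm,e in(('left',edges(T,o,yw,zr,'y',v,(85,125))),('right',edges(T,o,yw,zr,'y',v,(-85,-125))),('far',edges(T,o,yw,zr,'x',w,(57,90))),('near',edges(T,o,yw,zr,'x',w,(-57,-90)))):print(nm,e)
B=box(*o,yw,zr-74); M=box(481.6,241.7,.177,66)
draw(T,[(B,(0,0,255)),(M,(255,0,0))],'a.png',(190,170,310,300),3.3); draw(S,[(B,(0,0,255)),(M,(255,0,0))],'b.png',(270,120,370,250),3.3)
a=cv2.imread('pics/a.png');b=cv2.imread('pics/b.png');h=min(len(a),len(b));cv2.imwrite('pics/'+sys.argv[1],np.hstack([a[:h],b[:h]]))
E
python3 m5.py p6.png
```

```text
[424.05829843 215.17194739 241.3748407 ] [-0.985 -0.174  0.   ] [ 0.48210033 -0.26753261 -3.18072352]
nominal centre [484.1 225.8] 0.175 rim z 274.37484070255135
left [85.   93.25 92.25 91.5  91.5  91.25 91.75 91.25 91.75 93.5  93.25]
right [-111.5  -111.5  -111.   -110.5  -110.25 -110.25 -110.5   -96.75 -110.5
 -110.25  -96.25]
far [64.75 65.   65.5  64.75 65.25 65.25 65.   65.25 65.  ]
near [-64.5  -64.75 -64.75 -57.   -57.   -57.   -57.   -57.   -57.  ]
```

View pics/p6.png

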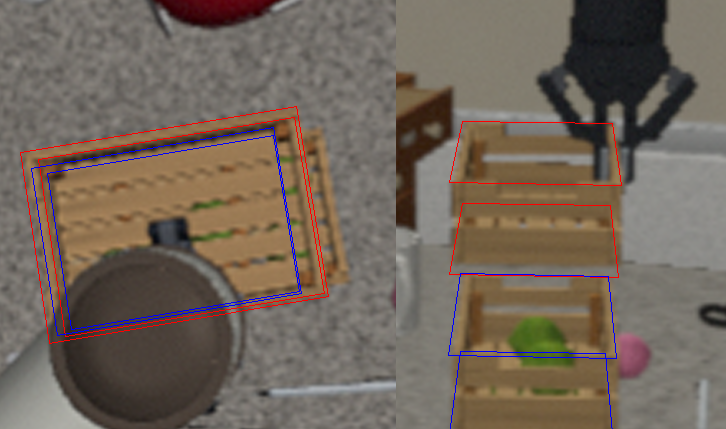

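The overlays sit on the held tray (top: 22–328, 107–343) parallel to the middle tray. The x error is about 0.3 mm, the yaw error 0.002, and its y offset is -18 mm. I lower it.

>>> {"op": "servo_tool", "data": {
  "increments": [
    [0,0,0,0.01,0,0,0],
    [0,0,0,0.025,0,0,0],
    [0,0,0,0.04,0,0,0],
    [0,0,0,0.05,0,0,0],
    [0,0,0,0.056,0,0,0],
    [0,0,0,0.056,0,0,0]
  ]
}}

```text
clock: 18.7
position: [424.0, 215.8, 185.0]
ee_rot: [0.767, -0.642, 0.0, 0.0]
contact_force: [-0.2, -0.1, -3.6]
gripper_width: 7.1
grasp_force: 58.7
```

>>> {"op": "servo_tool", "data": {
  "increments": [
    [0,0,0,0.001,0,0,0],
    [0,0,0,0.002,0,0,0],
    [0,0,0,0.003,0,0,0],
    [0,0,0,0.004,0,0,0],
    [0,0,0,0.005,0,0,0]
  ]
}}

```text
clock: 19.32
position: [424.1, 215.9, 180.3]
ee_rot: [0.767, -0.642, 0.0, -0.0]
contact_force: [-0.2, 0.5, -3.1]
gripper_width: 6.7
grasp_force: 58.8
```

>>> {"op": "servo_tool", "data": {
  "increments": [
    [0,0,0,0.001,0,0,0],
    [0,0,0,0.002,0,0,0],
    [0,0,0,0.003,0,0,0]
  ]
}}

```text
clock: 19.7
position: [424.1, 215.9, 177.3]
ee_rot: [0.767, -0.642, 0.0, -0.0]
contact_force: [-0.7, -0.4, -3.8]
gripper_width: 7.2
grasp_force: 58.8
```

>>> {"op": "servo_tool", "data": {
  "increments": [
    [0,0,0,0.001,0,0,0],
    [0,0,0,0.002,0,0,0]
  ]
}}

```text
clock: 19.95
position: [424.1, 215.9, 175.2]
ee_rot: [0.767, -0.642, -0.0, -0.0]
contact_force: [0.3, -0.6, -4.0]
gripper_width: 7.2
grasp_force: 58.8
```

>>> {"op": "servo_tool", "data": {
  "increments": [
    [0,0,0,0.0005,0,0,0],
    [0,0,0,0.001,0,0,0]
  ]
}}

```text
clock: 20.2
position: [424.1, 215.9, 174.3]
ee_rot: [0.767, -0.642, 0.0, 0.0]
contact_force: [0.9, -0.4, -3.8]
gripper_width: 7.4
grasp_force: 58.8
```

>>> {"op": "servo_tool", "data": {
  "increments": [
    [0,0,0,0.0005,0,0,0],
    [0,0,0,0.001,0,0,0]
  ]
}}

```text
clock: 20.45
position: [424.2, 216.0, 173.7]
ee_rot: [0.767, -0.642, 0.0, -0.0]
contact_force: [-2.5, -0.2, 0.7]
gripper_width: 6.9
grasp_force: 59.5
```

>>> {"op": "servo_tool", "data": {
  "increments": [
    [0.1,0,0,0,0,0,0],
    [0.2,0,0,0,0,0,0],
    [0.4,0,0,0,0,0,0],
    [0.5,0,0,0,0,0,0],
    [0.5,0,0,-0.02,0,0,0],
    [0.5,0,0,-0.06,0,0,0],
    [0.5,0,0,-0.09,0,0,0]
  ]
}}

```text
clock: 21.32
position: [424.4, 216.1, 265.0]
ee_rot: [0.767, -0.642, 0.0, -0.001]
contact_force: [-0.3, -1.1, -0.8]
gripper_width: 42.7
grasp_force: 0.0
```

```bash
python3 - <<'E'
from h import *
from m4 import edges
T=cam('top'); s=arm.read_state(); print(s['position'],s['contact_force'])
o=[481.6,241.7];yw=.177
v=np.arange(-50,51,10.);w=np.arange(-90,71,20.)
for nm,e in(('top left',edges(T,o,yw,206,'y',v,(65,92))),('top right',edges(T,o,yw,206,'y',v,(-105,-135))),('far',edges(T,o,yw,206,'x',w,(57,90))),('mid left z140',edges(T,o,yw,140,'y',v,(88,120)))):print(nm,e)
a=loc(o,yw,0,155);print(a);inc([*a,263],180+np.rad2deg(yw)); inc([*a,150],180+np.rad2deg(yw))
E
```

```text
[426.30486957 217.17653733 269.19305667] [1.22501603 0.61535773 3.341463  ]
top left [65.   65.   65.   82.25 82.25 82.5  83.   82.5  84.75 84.5  84.25]
top right [-131.25 -130.75 -130.5  -129.75 -129.5  -129.75 -129.5  -129.25 -130.
 -130.   -129.25]
far [65.   65.   65.25 65.   65.25 65.5  65.25 65.5  65.  ]
mid left z140 [88.   88.   93.25 93.   93.   93.25 93.75 93.25 94.5  95.5  95.75]
[np.float64(454.3080276229469), np.float64(394.2783347784677)]
inc m [-0.1694 -0.0587  0.0073] deg [-0.51  0.2   0.02]
inc m [-0.169  -0.0577  0.1203] deg [-0.51  0.2   0.02]
```

The tray is down: 0.7 N residual, far rim parallel at 65.2. Now I go round to its left end.

>>> {"op": "servo_tool", "data": {
  "increments": [
    [1,0,0,0,0,0,0],
    [1,0,0,0,0,0,0],
    [1,0,0,0,0,0,0]
  ]
}}

```text
clock: 21.75
position: [423.7, 215.6, 262.3]
ee_rot: [0.767, -0.642, -0.0, 0.001]
contact_force: [-0.2, 0.1, 0.8]
gripper_width: 85.3
grasp_force: 0.0
```

```bash
python3 - <<'E'
from h import *
o=[481.6,241.7];yw=.177
print(arm.read_state()['position'])
a=loc(o,yw,0,130);inc([*a,157],180+np.rad2deg(yw))
E
```

```text
[423.70880602 215.59017963 262.28267231]
inc m [-0.1457 -0.0617  0.105 ] deg [ 0.1  -0.07 -0.04]
```

>>> {"op": "servo_tool", "data": {
  "increments": [
    [1,-0.03,-0.013,0,0,0,0],
    [1,-0.07,-0.03,0,0,0,0],
    [1,-0.11,-0.047,0,0,0,0],
    [1,-0.146,-0.062,0,0,0,0],
    [1,-0.146,-0.062,0.02,0,0,0],
    [1,-0.146,-0.062,0.06,0,0,0],
    [1,-0.146,-0.062,0.095,0,0,0],
    [1,-0.146,-0.062,0.105,0,0,0],
    [1,-0.146,-0.062,0.105,0,0,0]
  ]
}}

```text
clock: 22.88
position: [459.7, 370.5, 158.1]
ee_rot: [0.767, -0.642, 0.0, 0.001]
contact_force: [0.1, 0.3, 1.3]
gripper_width: 85.3
grasp_force: 0.0
```

>>> {"op": "servo_tool", "data": {
  "increments": [
    [1,0.01,0,0,0,0,0],
    [1,0.02,0,0,0,0,0],
    [1,0.03,0,0,0,0,0],
    [1,0.035,0,0,0,0,0],
    [1,0.039,0,0,0,0,0],
    [1,0.042,0,0,0,0,0]
  ]
}}

```text
clock: 23.62
position: [467.0, 329.5, 158.4]
ee_rot: [0.767, -0.642, -0.0, -0.001]
contact_force: [0.1, 1.3, -0.1]
gripper_width: 85.1
grasp_force: 1.0
```

```bash
cat > m6.py <<'E'
from h import *
from m4 import edges
import sys
T=cam('top');S=cam('side'); F=[]
for i in range(3): F.append(arm.read_state()['contact_force']);cam('top')
s=arm.read_state(); p=s['position']; o=[481.6,241.7];yw=.177;u=np.array([-np.sin(yw),np.cos(yw)])
print(p,np.mean(F,0).round(1),'TCP local y',(u@(p[:2]-o)).round(1))
v=np.arange(-50,51,10.)
for nm,e in(('top right z206',edges(T,o,yw,206,'y',v,(-85,-150))),('mid left',edges(T,o,yw,140,'y',v,(90,120))),('low right z74',edges(T,o,yw,74,'y',v,(-120,-165)))):print(nm,e)
if len(sys.argv)>1:
    M=[(box(*o,yw,66),(255,0,0)),(box(*loc(o,yw,0,-42),yw,132),(0,0,255)),(box(*loc(o,yw,0,-41.3),yw,0),(0,255,255))]
    draw(T,M,'a.png',(185,170,305,290),3.4); draw(S,M,'b.png',(265,150,375,270),3.4)
    cv2.imwrite('pics/'+sys.argv[1],np.hstack([cv2.imread('pics/a.png'),cv2.imread('pics/b.png')]))
E
python3 m6.py
```

```text
[466.82320328 329.17901493 158.19653823] [-0.2 -0.2  0.7] TCP local y 88.7
top right z206 [-131.25 -130.75 -130.25 -129.75 -129.5  -129.75 -129.75 -129.25 -130.
 -130.   -129.25]
mid left [90. 90. 90. 90. 90. 90. 90. 90. 90. 90. 90.]
low right z74 [-137.25 -137.   -136.5  -136.   -135.75 -135.75 -120.   -136.   -120.
 -135.75 -136.  ]
```

>>> {"op": "servo_tool", "data": {
  "increments": [
    [1,0.003,0,0,0,0,0],
    [1,0.006,0,0,0,0,0],
    [1,0.009,0,0,0,0,0],
    [1,0.012,0,0,0,0,0],
    [1,0.015,0,0,0,0,0],
    [1,0.017,0,0,0,0,0]
  ]
}}

```text
clock: 24.62
position: [469.8, 312.2, 158.3]
ee_rot: [0.767, -0.642, -0.0, 0.0]
contact_force: [-0.1, 1.8, 0.4]
gripper_width: 85.3
grasp_force: 0.8
```

>>> {"op": "servo_tool", "data": {
  "increments": [
    [1,0.002,0,0,0,0,0],
    [1,0.004,0,0,0,0,0]
  ]
}}

```text
clock: 24.88
position: [470.5, 308.3, 158.3]
ee_rot: [0.767, -0.642, -0.0, 0.0]
contact_force: [0.0, 1.4, -0.9]
gripper_width: 85.4
grasp_force: 0.8
```

>>> {"op": "servo_tool", "data": {
  "increments": [
    [1,0.001,0,0,0,0,0],
    [1,0.002,0,0,0,0,0]
  ]
}}

```text
clock: 25.12
position: [470.9, 306.5, 158.3]
ee_rot: [0.767, -0.642, -0.0, -0.0]
contact_force: [-0.4, 1.3, -1.4]
gripper_width: 85.5
grasp_force: 0.8
```

```bash
python3 m6.py
```

```text
[470.90178236 306.40890919 158.32773577] [ 0.   1.5 -1.1] TCP local y 65.6
top right z206 [-135.5  -135.5  -135.   -134.75 -134.25 -134.5  -134.5  -134.5  -134.5
 -135.25 -135.  ]
mid left [90. 90. 90. 90. 90. 90. 90. 90. 90. 90. 90.]
low right z74 [-142.   -142.25 -141.75 -141.25 -141.25 -141.25 -141.25 -141.5  -141.25
 -141.5  -142.  ]
```

>>> {"op": "servo_tool", "data": {
  "increments": [
    [1,0.001,0,0,0,0,0]
  ]
}}

```text
clock: 25.5
position: [471.1, 305.7, 158.4]
ee_rot: [0.767, -0.642, -0.0, -0.0]
contact_force: [0.1, 2.9, -1.1]
gripper_width: 85.5
grasp_force: 0.8
```

>>> {"op": "servo_tool", "data": {
  "increments": [
    [1,0.001,0,0,0,0,0]
  ]
}}

```text
clock: 25.62
position: [471.3, 305.2, 158.5]
ee_rot: [0.767, -0.642, -0.0, -0.001]
contact_force: [-2.4, 4.7, 1.1]
gripper_width: 85.3
grasp_force: 2.3
```

>>> {"op": "servo_tool", "data": {
  "increments": [
    [1,0.0005,0,0,0,0,0],
    [1,0.0005,0,0,0,0,0]
  ]
}}

```text
clock: 25.88
position: [471.3, 304.9, 158.8]
ee_rot: [0.767, -0.642, -0.0, -0.001]
contact_force: [-2.3, 3.8, 0.9]
gripper_width: 85.7
grasp_force: 2.4
```

```bash
python3 m6.py
```

```text
[471.3515334  304.93056101 158.74461414] [-2.1  4.7  0.8] TCP local y 64.0
top right z206 [-137.   -137.25 -136.5  -136.5  -136.   -136.   -136.   -136.   -136.25
 -137.25 -137.  ]
mid left [94.5 90.  90.  90.  90.  90.  90.  90.  90.  90.  90. ]
low right z74 [-143.75 -144.25 -143.5  -143.25 -143.   -143.25 -143.25 -143.   -143.25
 -143.75 -144.25]
```

The force stepped from 1.5 to 4.7 N at a -42 mm offset, so the foot is at the wall. I back off, lift clear and check.

>>> {"op": "servo_tool", "data": {
  "increments": [
    [1,-0.01,0,0,0,0,0],
    [1,-0.03,0,0,0,0,0],
    [1,-0.05,0,-0.03,0,0,0],
    [1,-0.06,0,-0.08,0,0,0],
    [1,-0.06,0,-0.13,0,0,0],
    [1,-0.06,0.03,-0.15,0,0,0],
    [1,-0.06,0.08,-0.15,0,0,0],
    [1,-0.06,0.08,-0.15,0,0,0]
  ]
}}

```text
clock: 27.12
position: [379.7, 349.0, 309.3]
ee_rot: [0.768, -0.641, -0.0, -0.0]
contact_force: [0.6, -1.4, -0.2]
gripper_width: 85.5
grasp_force: 0.0
```

```bash
python3 m6.py p7.png
```

```text
[382.61144865 349.61645031 307.89566927] [-0.1  0.1 -0.1] TCP local y 123.7
top right z206 [-136.25 -136.25 -135.75 -135.75 -135.25 -135.5  -135.5  -135.75 -135.5
 -136.5  -136.25]
mid left [95.   94.75 93.25 93.   93.   93.25 93.75 93.25 94.5  95.5  95.75]
low right z74 [-143.5  -143.25 -142.5  -142.5  -142.   -142.25 -142.75 -142.5  -142.5
 -142.75 -143.25]
```

View pics/p7.png

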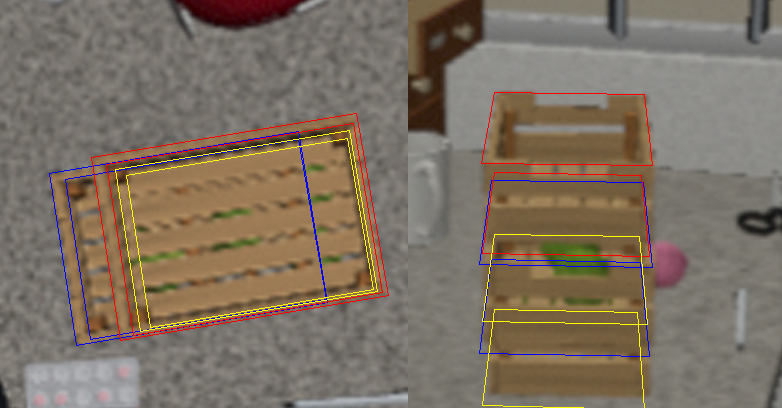

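The final picture shows all three trays on their overlays. The top tray is at (92–388, 114–338), square between the rims, and the middle tray is still at the left stop at (50,172). Limes are visible in the trays and the arm is clear.

```bash
python3 -c "
from h import *
print(lambda:0 and 0, arm.job_done())"
```

```text
the job is handed in; nothing more can be done
<function <lambda> at 0x7f09acb94040> None
```

I handed the job in at about 27 s: the middle tray sits against the bottom tray's left end wall and the third tray is set on top, back against the middle tray's right end wall (both offsets measured 41.3 mm of 42), the bottom tray is where it was, the limes are in their trays, and the mug, salt shaker and squeezer weren't touched.

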